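Clamp a half-carved finial in the carver's vise

TASK

Pick up the reddish-brown half-carved pine-cone finial and set it down gently (do not drop it) upright on the bed of the green vise, its square foot between the two jaws and about midway along them. Then crank the red handle clockwise, as seen from the handle's end, until the jaws hold the foot squarely and firmly, stopping as soon as it is tight so that the wood is not crushed, and let go. Leave the pale finial, the gouge and the mallet alone.

Things in the scene. Friction and masses are not known exactly. Their poses are not given: they have to be found in the camera images.
- vise: Green machine vise on a brown riser (170 x by 250 y, 45 high), fixed. Origin: on the bench under it; z up, y along the screw from the crank (-y) to the fixed jaw (+y), x along the jaws. Bed top z = 95. Fixed jaw: steel face in plane y = 45, x -50 to 50, z 95 to 125, reaching back to y = 81. Screw block: y -115 to -93, x -30 to 30, up to z = 131. Screw axis x = 0, z = 112.
- jaw: Moving jaw, green, lined with a 10 mm brown cork pad that gives under pressure (20 N per mm, up to 8 mm); 100 long in x, 30 high (level with the fixed jaw), 32 thick. Axes as the vise's; origin on the bed, in the plane of the unpressed pad's face (looking to +y, at the fixed jaw), midway along the jaw. It slides along the vise's y, driven only by the crank.
- crank (a joint): Crank turn, rad, about the vise's +y. 0: jaws 90 mm apart, handle straight above the screw axis. Grows clockwise as seen from the handle's end (looking along +y) and closes the jaw 20 mm a turn: opening = 90 - 3.18 x value mm. Handle at vise x = 55 sin(value), z = 112 + 55 cos(value) mm. Starts at 0 to 5; stays where left; turning takes about 5 N at the handle.
- hub (a point): Point on the crank's axis, at vise (0, -210, 112) mm: centre of the circle, 55 mm in radius, that handle describes in the vise's upright x-z plane.
- handle (a point): Grip point of the red crank handle: a horizontal, freely spinning sleeve 20 mm in diameter, parallel to the vise's y, from y = -147 (by the crank arm) to y = -231; this point is on its axis at y = -210. The crank arm is a steel bar 18 wide, y -145 to -133.
- rosewood: The work: reddish-brown finial, 200 g. Square foot 46 by 46 by 36 high; on it a round body, 36 mm in diameter from z = 48 to 78, narrowing to a rounded tip at z = 108. Origin: centre of the foot's underside, z up, x and y square to the foot's sides.
- pale: Finial of the same shape and size in pale yellow wood, not to be used. Origin as for the rosewood one.
- gouge: Carving gouge lying on the bench, 230 long, wooden handle, steel blade. Origin: under its middle, x along it.
- mallet: Wooden mallet lying on the bench, 250 long, head 75 by 100 by 60. Origin: under its middle, x along the handle towards the head.
There are look-alikes about, which are no part of the job. Several things have the shape of the rosewood; the one meant has the colours described above.

How it is judged:
By the outcome, as a careful person would: the job done as asked, in the order asked, and still so for the second after the job is handed in, with the robot touching nothing.
It also fails if it takes over 72 s, if anything falls off the work surface, if the arm or the gripper's body presses on something with over 40 N, if the wrist force passes 120 N, or if a joint passes its speed limit or range.

ROBOT

A 6-joint arm with a two-finger parallel gripper is mounted at the origin on the work surface. World frame = base frame: x ahead of the robot, y to its left, z up, the work surface at z = 0. Lengths are in m, angles in degrees, forces in N, time in s.
With the tool pointing down it reaches from about 0.375 to 0.9 m from the base axis. Payload 3.1 kg.
Tool frame: the origin (TCP) lies at the very end of the fingers, on their centre line; the grasp point (between the pads) lies 19 mm behind it (bot.tcp_to_grasp is the distance from the TCP to the grasp point, in m); z points along the fingers, y is the line along which they close (so a half turn about z gives the same grasp; the last joint's range is limited). The gripper opens to 87 mm and grips with 3 to 60 N. Pads are 19 mm wide; open, the fingers measure 117 mm over their backs; the gripper's body (75 mm by 190 mm) begins 51 mm behind the grasp point.
Start: joints at [-82.649, 30.224, 82.088, -0, 67.689, -10.227], TCP at [0.189, -0.596, 0.223] pointing down, gripper open.
Joint ranges: [-176.69, 176.69], [-43.24, 126.21], [12.49, 139.97], [-82, 262], [0, 151.66], [-163.58, 163.58]. Speed limits (degrees/s): [159.86, 159.86, 180, 180, 180, 180].

INTERFACE

Orientations are given as a 3x3 rotation matrix whose columns are the frame's x, y, z axes.
In Python, from rig import telemetry, capture, camera_info, job, bot gives the robot as it stands. The module is installed in compiled form; this text tells all that it offers.
- The arm moves only by the tool carry_out, never from a script. Its argument "deltas" is a list that holds one entry, the list of rows, each a list of 7 numbers: the shift along the tool's x, y, z scaled (see below), then the turn, a rotation vector about the tool's x, y, z scaled (see below), then the closure, from -1 (fully open) to 1 (shut). In form: [[[dx, dy, dz, ax, ay, az, claw], ...]]. A call has exactly 10 rows; each row is the pose to reach, as a shift and turn from the pose commanded when the call began, along the tool's axes at that moment, turning the shorter way round; what a row does not reach only later rows make up. The controller multiplies each number of a shift by 15 cm and each number of a turn by 360 degrees. A row lasts 1/12 s, in which the tool goes at most 41.7 mm and 7.16 degrees, less where a joint would pass 70% of its speed; a pose out of reach is approached as far as the arm can. A call with a number of a shift or a turn outside -1 to 1 is refused whole. A call with a gripper value outside its range is refused whole. The fingers move at their own pace and stop on an object; the grip force is fixed at half the most. Time passes only in rows, so rows that repeat a pose let the fingers close, or fill a call up. It gives the time, the measured TCP pose, the force, the opening and the grip force at its end, in the units of the state.
- telemetry.read_state(): the state, without advancing time (a new reading comes with each control period).
- capture(name): name is "scene" or "top" or "wrist"; returns the picture (400x640x3 uint8, red, green, blue); there is no depth.
- camera_info(name): a dict with "mtx" (3x3 intrinsics, pixels), "cam_to_world" (4x4, takes a point from camera to world coordinates); the wrist camera has in their place "T_tool_cam" (4x4, takes a point from camera to tool coordinates, whose origin is the TCP and whose axes are the flange's). Camera axes: x right, y down, z forward; pixel columns grow to the right and rows downward; lengths in m; the calibration is good to about 2 mm. A picture is of the moment at which its call begins: read the wrist's pose just before it. camera_info takes no time and is no camera call.
- job.hand_in(): hands the job in; it is judged then, once.
The state is a dict: "time_s": time; "joint_positions": joint angles; "qvel": joint speeds; "tau": joint torques, N m; "position": TCP position; "tcp_rot": TCP orientation; "force": force on the tool from outside, world axes, zero at the start; "moment": the same for the moment, N m; "opening": opening from 0.0 (shut) to 1.0 (fully open); "grasp_force": force on a finger pad.
Only numpy, scipy, OpenCV 4.12 (cv2) and the standard library are available. Lean on these libraries where they do the work, as an engineer would, in place of code of your own. Each camera call takes 0.05 s, during which the arm holds its last target. There are 200 camera calls.

## Working session

There is one attempt and no reset: what is moved stays moved. The work goes in short steps, Python scripts to look and compute and a tool call to move; the robot and the scene stay as the last step left them, time stands still between calls to the robot, and variables do not carry over. Pictures are saved under pics/ and viewed, at most 10 in all, crops included, and the job is handed in when it is done.

Besides the shell and the picture viewer there is one more tool, called by a JSON object that holds its "op" and its "data", one argument or row to a line. carry_out: Moves the arm, as the interface text tells. Its arguments: {"type":"object","properties":{"deltas":{"type":"array","items":{"type":"array","items":{"type":"array","items":{"type":"number"}}}}},"required":["deltas"]}

```bash
mkdir -p pics; python3 - <<'E'
from rig import *
import cv2,numpy as np
np.set_printoptions(precision=4,suppress=True)
for n in("scene","top"):
    im=capture(n);cv2.imwrite(f"pics/{n}0.png",im[:,:,::-1]);print(n,camera_info(n))
print(camera_info("wrist"));print(telemetry.read_state())
E
```

```text
scene {'mtx': array([[397.8014,   0.    , 321.3352],
       [  0.    , 397.8014, 197.5743],
       [  0.    ,   0.    ,   1.    ]]), 'cam_to_world': array([[ 0.1721,  0.6021, -0.7797,  1.5286],
       [ 0.985 , -0.0955,  0.1436, -0.1756],
       [ 0.012 , -0.7927, -0.6095,  0.8397],
       [ 0.    ,  0.    ,  0.    ,  1.    ]])}
top {'mtx': array([[368.7074,   0.    , 322.4985],
       [  0.    , 368.7074, 199.3947],
       [  0.    ,   0.    ,   1.    ]]), 'cam_to_world': array([[ 0.0099, -0.991 ,  0.1333,  0.4682],
       [-0.9999, -0.0109, -0.0071,  0.0062],
       [ 0.0085, -0.1332, -0.991 ,  1.1102],
       [ 0.    ,  0.    ,  0.    ,  1.    ]])}
{'mtx': array([[281.2763,   0.    , 319.9291],
       [  0.    , 281.2763, 199.3361],
       [  0.    ,   0.    ,   1.    ]]), 'T_tool_cam': array([[-0.0008, -0.9666, -0.2564,  0.0707],
       [ 1.    , -0.0009,  0.0005,  0.0002],
       [-0.0007, -0.2564,  0.9666, -0.1618],
       [ 0.    ,  0.    ,  0.    ,  1.    ]])}
{'time_s': 0.1, 'joint_positions': array([-82.649 ,  30.2742,  82.1498,  -0.0019,  67.6887, -10.2258]), 'qvel': array([-0.0417, -0.1435, -0.1316, -0.0386,  0.0091, -0.0805]), 'tau': array([ -0.0006, -44.0987, -17.7151,   0.0634,   0.0534,  -0.    ]), 'position': array([ 0.1887, -0.5951,  0.2217]), 'tcp_rot': array([[ 0.9533,  0.302 , -0.0003],
       [ 0.302 , -0.9533,  0.0019],
       [ 0.0003, -0.0019, -1.    ]]), 'force': array([-0.1142, -0.3306,  0.4748]), 'moment': array([ 0.0011,  0.0646, -0.0446]), 'grasp_force': 0.0, 'opening': 0.9968514061878684}
```

View pics/scene0.png

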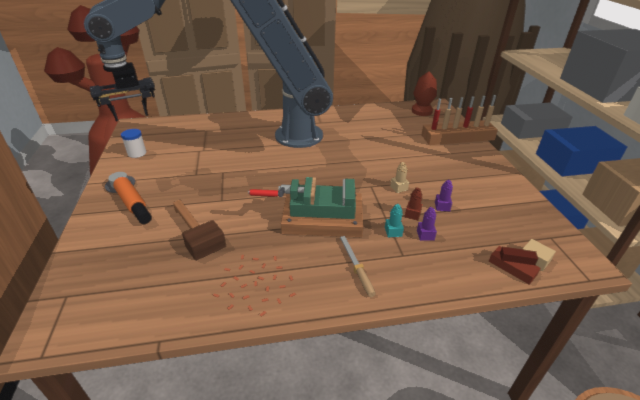

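View pics/top0.png

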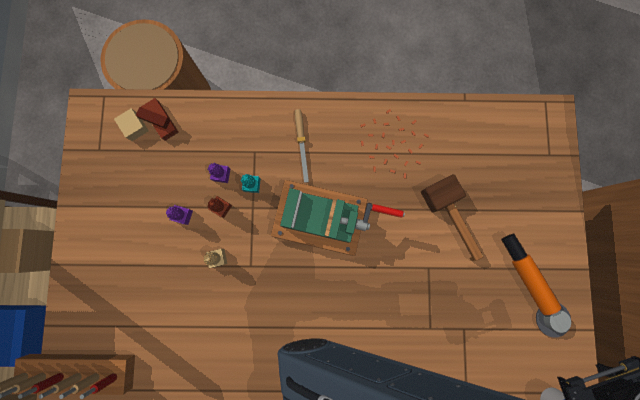

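The scene view shows five finials: teal (396,220), purple (428,224) and (445,195), reddish-brown (414,203), and pale (401,178). The same five in the top view are (250,183), (218,172), (178,214), (218,207) and (214,258). The reddish-brown one fits the description. The red handle is at top (385,210). I'll enlarge both views to confirm.

```bash
cat > h.py <<'E'
from rig import *
import cv2,numpy as np
from scipy.spatial.transform import Rotation as R
np.set_printoptions(precision=4,suppress=True)
def cam(n,st=None):
    i=camera_info(n)
    if n!="wrist": return i["mtx"],i["cam_to_world"]
    st=st or telemetry.read_state()
    T=np.eye(4);T[:3,:3]=st["tcp_rot"];T[:3,3]=st["position"]
    return i["mtx"],T@i["T_tool_cam"]
def ray(c,uv):
    K,T=c;d=T[:3,:3]@np.linalg.solve(K,[uv[0],uv[1],1.]);return T[:3,3],d/np.linalg.norm(d)
def plane(c,uv,z):
    o,d=ray(c,uv);return o+d*(z-o[2])/d[2]
def tri(*cu):
    A=0;b=0;rs=[ray(c,u) for c,u in cu]
    for o,d in rs: M=np.eye(3)-np.outer(d,d);A=A+M;b=b+M@o
    p=np.linalg.solve(A,b);return p,[np.linalg.norm((np.eye(3)-np.outer(d,d))@(p-o)) for o,d in rs]
def proj(c,p):
    K,T=c;q=K@(T[:3,:3].T@(np.asarray(p)-T[:3,3]));return q[:2]/q[2]
E
python3 - <<'E'
from h import *
t=cv2.imread("pics/top0.png");s=cv2.imread("pics/scene0.png")
a=cv2.resize(t[150:280,150:410],None,fx=3,fy=3,interpolation=2)
b=cv2.resize(s[150:220+25,240:470],None,fx=3.39,fy=2.2*1,interpolation=2)[:, :780]
b=cv2.resize(b,(780,209))
cv2.imwrite("pics/c1.png",np.vstack([a,b]))
E
```

```text
(no output)
```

View pics/c1.png

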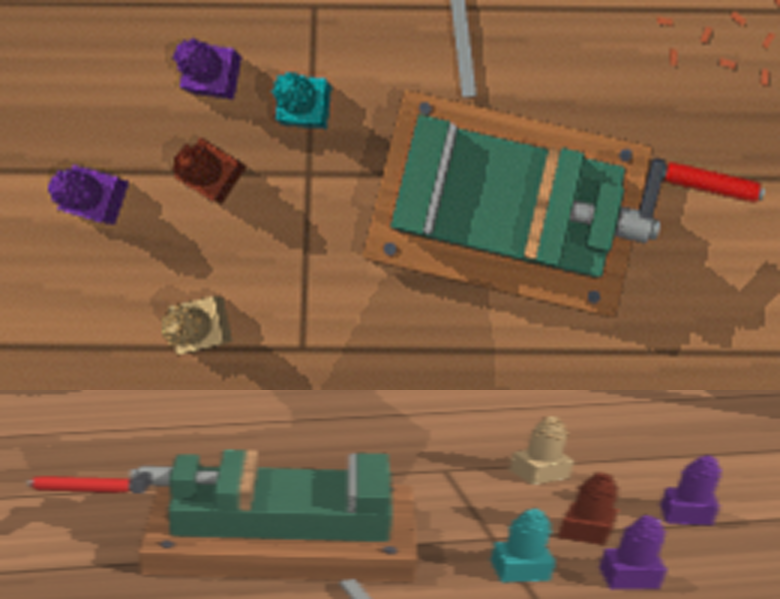

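The crop confirms the reddish-brown finial at top (219,206) as the target. The vise's steel face and cork pad are both clearly visible. Next I'll make rough measurements.

```bash
python3 - <<'E'
from h import *
t=cv2.imread("pics/top0.png");s=cv2.imread("pics/scene0.png")
ct,cs=cam("top"),cam("scene")
def blob(im,roi,f):
    x0,y0,x1,y1=roi;h=cv2.cvtColor(im,cv2.COLOR_BGR2HSV).astype(int)
    m=np.zeros(im.shape[:2],np.uint8);m[y0:y1,x0:x1]=f(h[y0:y1,x0:x1]).astype(np.uint8)
    n,l,st,c=cv2.connectedComponentsWithStats(m);k=1+st[1:,4].argmax();mm=(l==k).astype(np.uint8)
    r=cv2.minAreaRect(cv2.findNonZero(mm));return st[k],c[k],cv2.boxPoints(r)
red=lambda h:((h[...,0]<6)|(h[...,0]>174))&(h[...,1]>190)&(h[...,2]>120)
a=blob(t,(350,190,420,230),red);b=blob(s,(240,180,300,205),red)
print("handle",a,b)
# handle ends via box midpoints
def ends(bx):
    e=[(np.linalg.norm(bx[i]-bx[(i+1)%4]),(bx[i]+bx[(i+1)%4])/2) for i in range(4)]
    e.sort(key=lambda q:q[0]);p=[e[0][1],e[1][1]];p.sort(key=lambda q:q[0]);return p
ta,sa=ends(a[2]),ends(b[2])
print(ta,sa)
print("outer",tri((ct,ta[1]),(cs,sa[0])),"inner",tri((ct,ta[0]),(cs,sa[1])))
br=lambda h:((h[...,0]<9)|(h[...,0]>174))&(h[...,1]>130)&(h[...,2]<130)
for im,roi in((t,(203,190,235,222)),(s,(404,182,428,222))):
    print(h:=blob(im,roi,br)[:2])
# vise rough: steel strip ends (crop px/3+offset)
o=np.array([150,150])
for n,p in dict(steelA=(453,124),steelB=(430,233),padA=(554,150),padB=(535,257),tip=(195,160)).items():
    print(n,plane(ct,np.array(p)/3+o,.125 if n!="tip" else .108))
E
```

```text
Traceback (most recent call last):
ValueError: attempt to get argmax of an empty sequence
```

```bash
python3 - <<'E'
from h import *
t=cv2.imread("pics/top0.png");s=cv2.imread("pics/scene0.png")
ct,cs=cam("top"),cam("scene")
print(cv2.cvtColor(t,40)[209:213,388],cv2.cvtColor(s,40)[192:195,262],cv2.cvtColor(t,40)[206,219])
def blob(im,roi,f):
    x0,y0,x1,y1=roi;h=cv2.cvtColor(im,cv2.COLOR_BGR2HSV).astype(int)
    m=np.zeros(im.shape[:2],np.uint8);m[y0:y1,x0:x1]=f(h[y0:y1,x0:x1]).astype(np.uint8)
    n,l,st,c=cv2.connectedComponentsWithStats(m);k=1+st[1:,4].argmax() if n>1 else 0;mm=(l==k).astype(np.uint8)
    r=cv2.minAreaRect(cv2.findNonZero(mm));return st[k],c[k],cv2.boxPoints(r)
red=lambda h:((h[...,0]<6)|(h[...,0]>172))&(h[...,1]>180)&(h[...,2]>100)
a=blob(t,(350,190,420,230),red);b=blob(s,(240,180,300,205),red)
print("handle",a[0],b[0])
def ends(bx):
    e=[(np.linalg.norm(bx[i]-bx[(i+1)%4]),(bx[i]+bx[(i+1)%4])/2) for i in range(4)]
    e.sort(key=lambda q:q[0]);p=[e[0][1],e[1][1]];p.sort(key=lambda q:q[0]);return p
ta,sa=ends(a[2]),ends(b[2])
print(ta,sa)
print("outer",tri((ct,ta[1]),(cs,sa[0])),"inner",tri((ct,ta[0]),(cs,sa[1])))
br=lambda h:((h[...,0]<9)|(h[...,0]>172))&(h[...,1]>130)&(h[...,2]<130)
for im,roi in((t,(203,190,235,222)),(s,(404,182,428,222))):
    print(blob(im,roi,br)[:2])
o=np.array([150,150])
for n,p in dict(steelA=(453,124),steelB=(430,233),padA=(554,150),padB=(535,257),tip=(195,160)).items():
    print(n,plane(ct,np.array(p)/3+o,.125 if n!="tip" else .108))
E
```

```text
[[  1 215 198]
 [  1 214 197]
 [  1 213 187]
 [  1 221 167]] [[  1 188 206]
 [  1 189 189]
 [  1 188 160]] [  6 171  67]
handle [372 204  31  13 208] [250 190  27   6 138]
[array([372.2947, 206.7034], dtype=float32), array([402.5501, 213.5796], dtype=float32)] [array([250. , 192.5], dtype=float32), array([276. , 192.5], dtype=float32)]
outer (array([ 0.5642, -0.2141,  0.131 ]), [np.float64(0.0009617275393424258), np.float64(0.0009617275393424443)]) inner (array([ 0.5811, -0.1356,  0.134 ]), [np.float64(0.001777666169772717), np.float64(0.0017776661697726786)])
(array([208, 196,  23,  21, 285], dtype=int32), array([218.5018, 206.0421]))
(array([405, 188,  17,  32, 373], dtype=int32), array([414.1394, 204.9973]))
steelA [0.6221 0.0574 0.125 ]
steelB [0.5238 0.0761 0.125 ]
padA [ 0.5995 -0.0337  0.125 ]
padB [ 0.5036 -0.0174  0.125 ]
tip [0.589  0.2925 0.108 ]
```

{"op": "carry_out", "data": {
  "deltas": [
    [[0.1, -0.1, -0.03, 0, 0, -0.017, -1], [0.2, -0.2, -0.06, 0, 0, -0.034, -1], [0.3, -0.3, -0.1, 0, 0, -0.051, -1], [0.4, -0.4, -0.13, 0, 0, -0.068, -1], [0.5, -0.5, -0.16, 0, 0, -0.085, -1], [0.6, -0.6, -0.2, 0, 0, -0.102, -1], [0.7, -0.7, -0.23, 0, 0, -0.119, -1], [0.8, -0.8, -0.26, 0, 0, -0.136, -1], [0.9, -0.9, -0.3, 0, 0, -0.153, -1], [1, -1, -0.33, 0, 0, -0.17, -1]]
  ]
}}

```text
time_s: 0.93
position: [0.2867, -0.4063, 0.2721]
tcp_rot: [[0.19, 0.982, -0.0], [0.982, -0.19, 0.001], [0.001, -0.0, -1.0]]
force: [-0.7, -0.7, 0.2]
opening: 0.999
grasp_force: 0.0
```

{"op": "carry_out", "data": {
  "deltas": [
    [[0.1, 0.05, 0, 0, 0, 0, -1], [0.2, 0.1, 0, 0, 0, 0, -1], [0.3, 0.15, 0, 0, 0, 0, -1], [0.4, 0.2, 0, 0, 0, 0, -1], [0.5, 0.25, 0, 0, 0, 0, -1], [0.6, 0.3, 0, 0, 0, 0, -1], [0.7, 0.35, 0, 0, 0, 0, -1], [0.8, 0.4, 0, 0, 0, 0, -1], [0.9, 0.45, 0, 0, 0, 0, -1], [1, 0.5, 0, 0, 0, 0, -1]]
  ]
}}

```text
time_s: 1.77
position: [0.3894, -0.2739, 0.2717]
tcp_rot: [[0.195, 0.981, -0.001], [0.981, -0.195, 0.001], [0.001, -0.001, -1.0]]
force: [1.1, 0.0, -0.7]
opening: 1.001
grasp_force: 0.0
```

{"op": "carry_out", "data": {
  "deltas": [
    [[0.1, 0.05, 0, 0, 0, 0, -1], [0.2, 0.1, 0, 0, 0, 0, -1], [0.3, 0.15, 0, 0, 0, 0, -1], [0.4, 0.2, 0, 0, 0, 0, -1], [0.5, 0.25, 0, 0, 0, 0, -1], [0.6, 0.3, 0, 0, 0, 0, -1], [0.7, 0.35, 0, 0, 0, 0, -1], [0.8, 0.4, 0, 0, 0, 0, -1], [0.9, 0.45, 0, 0, 0, 0, -1], [1, 0.5, 0, 0, 0, 0, -1]]
  ]
}}

```text
time_s: 2.6
position: [0.4921, -0.1415, 0.2717]
tcp_rot: [[0.195, 0.981, -0.001], [0.981, -0.195, 0.0], [0.0, -0.001, -1.0]]
force: [0.4, 0.1, 0.7]
opening: 1.002
grasp_force: 0.0
```

```bash
cat > snap.py <<'E'
from h import *
import sys,pickle
def snap(n):
    st=telemetry.read_state();im=capture("wrist");cv2.imwrite(f"pics/{n}.png",im[:,:,::-1]);pickle.dump(st,open(f"pics/{n}.pkl","wb"));print(st["position"],st["time_s"])
if __name__=="__main__": snap(sys.argv[1])
E
python3 snap.py w1
```

```text
[ 0.4921 -0.1415  0.2717] 2.6
```

{"op": "carry_out", "data": {
  "deltas": [
    [[0.1, 0.05, 0, 0, 0, 0, -1], [0.2, 0.1, 0, 0, 0, 0, -1], [0.3, 0.15, 0, 0, 0, 0, -1], [0.4, 0.2, 0, 0, 0, 0, -1], [0.5, 0.25, 0, 0, 0, 0, -1], [0.6, 0.3, 0, 0, 0, 0, -1], [0.7, 0.35, 0, 0, 0, 0, -1], [0.8, 0.35, 0, 0, 0, 0, -1], [0.9, 0.35, 0, 0, 0, 0, -1], [1, 0.35, 0, 0, 0, 0, -1]]
  ]
}}

```text
time_s: 3.48
position: [0.5724, -0.0051, 0.2715]
tcp_rot: [[0.195, 0.981, -0.001], [0.981, -0.195, 0.0], [-0.0, -0.001, -1.0]]
force: [-0.5, -0.6, 0.1]
opening: 1.0
grasp_force: 0.0
```

```bash
python3 snap.py w2
```

```text
[ 0.5724 -0.0051  0.2715] 3.4833
```

View pics/w2.png

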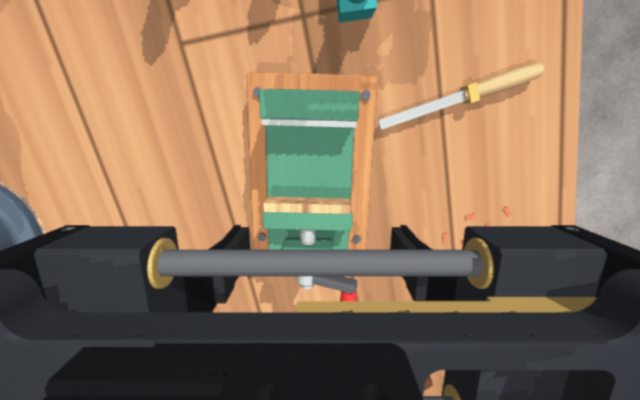

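The wrist view shows the vise with the steel strip at (261,123)-(356,124), the cork pad at (265-350,206) and the crank arm at (330,283). The lower part is hidden by the gripper. I'll extract the edges numerically and take another view nearer the finials.

```bash
python3 - <<'E'
from h import *
import pickle
im=cv2.imread("pics/w2.png");c=cam("wrist",pickle.load(open("pics/w2.pkl","rb")))
hsv=cv2.cvtColor(im,40).astype(int)
# steel strip: low sat bright
m=(hsv[...,1]<60)&(hsv[...,2]>120)
L=[]
for x in range(266,352,4):
    r=np.where(m[112:134,x])[0]+112
    if len(r): L.append((x,r.min()-.5,r.max()+.5))
L=np.array(L);print(L[::4])
cols=np.where(m[121:127].sum(0)>=2)[0];print("cols",[q for q in cols if 250<q<365][::200],[q for q in cols if 250<q<365][-1])
def line(k,z,X):
    p=np.polyfit(L[:,0],L[:,k],1);return [plane(c,(x,np.polyval(p,x)),z) for x in X]
a,b=line(2,.125,(261,356));print("face lower edge",a,b,np.degrees(np.arctan2((b-a)[1],(b-a)[0])))
# column profiles over pad
for x in(280,330): print(x,[tuple(hsv[y,x]) for y in range(192,222)])
E
python3 - <<'E'
import cv2,numpy as np
im=cv2.imread("pics/w2.png")
a=cv2.resize(im[60:310,235:435],(600,750),interpolation=2)
cv2.imwrite("pics/c2.png",cv2.resize(a,(480,600)))
E
```

```text
[[266.  117.5 126.5]
 [282.  118.5 125.5]
 [298.  118.5 126.5]
 [314.  119.5 126.5]
 [330.  119.5 126.5]
 [346.  119.5 127.5]]
cols [np.int64(262)] 355
face lower edge [0.5254 0.075  0.125 ] [0.6237 0.053  0.125 ] -12.643579171333139
280 [(np.int64(75), np.int64(101), np.int64(152)), (np.int64(76), np.int64(101), np.int64(151)), (np.int64(76), np.int64(100), np.int64(150)), (np.int64(74), np.int64(90), np.int64(151)), (np.int64(49), np.int64(54), np.int64(155)), (np.int64(20), np.int64(87), np.int64(184)), (np.int64(15), np.int64(108), np.int64(203)), (np.int64(15), np.int64(113), np.int64(198)), (np.int64(15), np.int64(113), np.int64(189)), (np.int64(14), np.int64(113), np.int64(187)), (np.int64(14), np.int64(113), np.int64(200)), (np.int64(15), np.int64(110), np.int64(224)), (np.int64(17), np.int64(103), np.int64(241)), (np.int64(18), np.int64(101), np.int64(245)), (np.int64(18), np.int64(101), np.int64(245)), (np.int64(18), np.int64(101), np.int64(245)), (np.int64(18), np.int64(101), np.int64(245)), (np.int64(18), np.int64(101), np.int64(245)), (np.int64(18), np.int64(100), np.int
[... 1185 characters left out ...]
), np.int64(248)), (np.int64(19), np.int64(97), np.int64(248)), (np.int64(19), np.int64(97), np.int64(248)), (np.int64(19), np.int64(96), np.int64(248)), (np.int64(19), np.int64(96), np.int64(248)), (np.int64(19), np.int64(96), np.int64(247)), (np.int64(19), np.int64(92), np.int64(236)), (np.int64(39), np.int64(58), np.int64(186)), (np.int64(73), np.int64(87), np.int64(179)), (np.int64(76), np.int64(100), np.int64(181)), (np.int64(76), np.int64(101), np.int64(181)), (np.int64(76), np.int64(101), np.int64(181)), (np.int64(76), np.int64(102), np.int64(182)), (np.int64(76), np.int64(101), np.int64(182)), (np.int64(76), np.int64(103), np.int64(183)), (np.int64(76), np.int64(104), np.int64(182))]
```

View pics/c2.png

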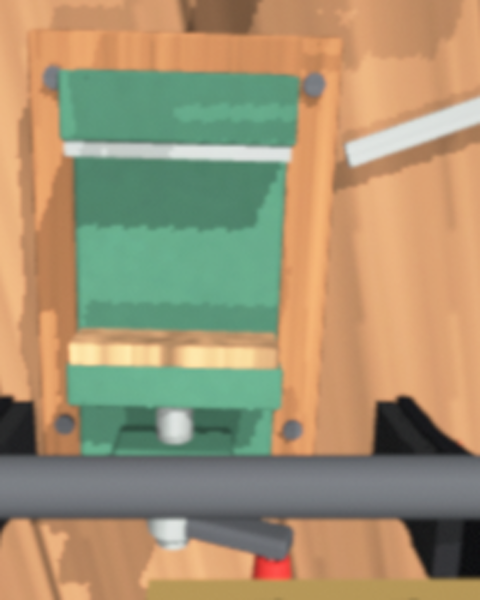

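{"op": "carry_out", "data": {
  "deltas": [
    [[0.1, -0.03, 0, 0, 0, 0, -1], [0.2, -0.06, 0, 0, 0, 0, -1], [0.3, -0.09, 0, 0, 0, 0, -1], [0.4, -0.12, 0, 0, 0, 0, -1], [0.5, -0.15, 0, 0, 0, 0, -1], [0.6, -0.18, 0, 0, 0, 0, -1], [0.7, -0.2, 0, 0, 0, 0, -1], [0.8, -0.2, 0, 0, 0, 0, -1], [0.9, -0.2, 0, 0, 0, 0, -1], [1, -0.2, 0, 0, 0, 0, -1]]
  ]
}}

```text
time_s: 4.37
position: [0.5722, 0.1474, 0.2717]
tcp_rot: [[0.195, 0.981, -0.001], [0.981, -0.195, -0.001], [-0.001, -0.001, -1.0]]
force: [-0.2, -0.1, -0.4]
opening: 1.001
grasp_force: 0.0
```

```bash
python3 snap.py w3
```

```text
[0.5722 0.1474 0.2717] 4.3667
```

View pics/w3.png

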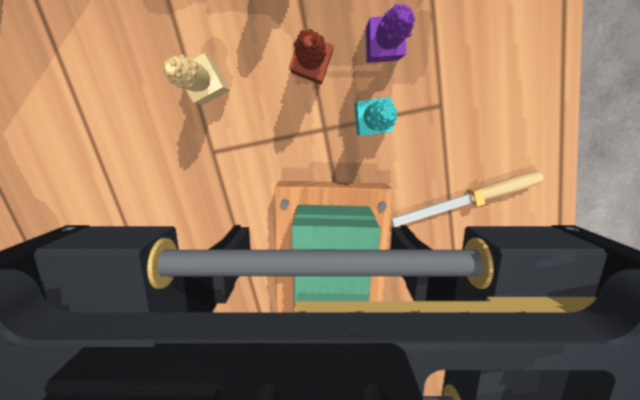

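Brown is at (311,55), teal at (376,116), purple at (390,33) and pale at (197,78). I'll go closer for the measuring view.

{"op": "carry_out", "data": {
  "deltas": [
    [[0.08, 0, 0, 0, 0, 0, -1], [0.16, 0, 0, 0, 0, 0, -1], [0.24, 0, 0, 0, 0, 0, -1], [0.32, 0, 0, 0, 0, 0, -1], [0.4, 0, 0, 0, 0, 0, -1], [0.48, 0, 0, 0, 0, 0, -1], [0.56, 0, 0, 0, 0, 0, -1], [0.6, 0, 0, 0, 0, 0, -1], [0.6, 0, 0, 0, 0, 0, -1], [0.6, 0, 0, 0, 0, 0, -1]]
  ]
}}

```text
time_s: 5.25
position: [0.5898, 0.236, 0.2719]
tcp_rot: [[0.194, 0.981, -0.0], [0.981, -0.194, -0.001], [-0.001, -0.0, -1.0]]
force: [0.6, -0.4, -0.6]
opening: 0.999
grasp_force: 0.0
```

```bash
python3 snap.py w4; python3 - <<'E'
from h import *
import pickle
im=cv2.imread("pics/w4.png");c=cam("wrist",pickle.load(open("pics/w4.pkl","rb")))
u=proj(c,[.575,.275,.036]);print(u)
x,y=int(u[0])-50,max(0,int(u[1])-50)
cv2.imwrite("pics/c4.png",cv2.resize(im[y:y+100,x:x+100],(600,600),interpolation=2));print(x,y)
E
```

```text
[0.5898 0.236  0.2719] 5.25
[303.4979 150.1971]
253 100
```

View pics/c4.png

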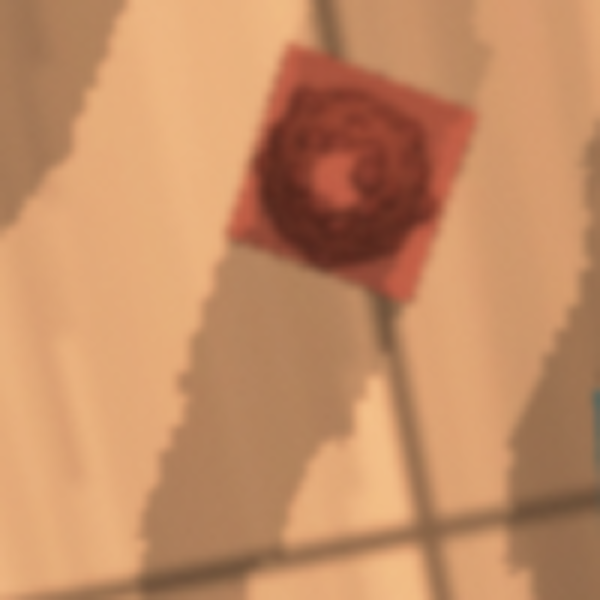

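The brown foot's top corners in the crop are (292,43), (477,113), (412,302) and (230,235), with the tip at about (340,175), so it is seen from almost straight above.

```bash
python3 - <<'E'
from h import *
import pickle
L=lambda n:(cv2.imread(f"pics/{n}.png"),cam("wrist",pickle.load(open(f"pics/{n}.pkl","rb"))))
im,c=L("w4");im3,c3=L("w3");im2,c2=L("w2");ct=cam("top")
def mask(im,roi):
    h=cv2.cvtColor(im,40).astype(int);x0,y0,x1,y1=roi
    m=np.zeros(im.shape[:2],np.uint8);s=h[y0:y1,x0:x1];m[y0:y1,x0:x1]=((s[...,0]<10)|(s[...,0]>172))&(s[...,1]>125)
    return cv2.morphologyEx(m,cv2.MORPH_OPEN,np.ones((3,3),np.uint8))
m=mask(im,(285,100,340,155));r=cv2.minAreaRect(cv2.findNonZero(m));bx=cv2.boxPoints(r);print(r)
P=np.array([plane(c,b,.036) for b in bx]);print("foot",P.mean(0),[np.linalg.norm(P[i]-P[i-1]) for i in range(4)],[np.degrees(np.arctan2(*(P[i]-P[i-1])[1::-1])) for i in range(4)])
Q=np.array([plane(c,np.array(p)/6+[253,100],.036) for p in((292,43),(477,113),(412,302),(230,235))]);print("hand",Q.mean(0),[np.linalg.norm(Q[i]-Q[i-1]) for i in range(4)],[np.degrees(np.arctan2(*(Q[i]-Q[i-1])[1::-1])) for i in range(4)])
# height of foot top: foot's right corner in w3 (extreme right of mask) vs w4 corner
m3=mask(im3,(285,25,340,90));p=cv2.findNonZero(m3)[:,0];
e=p[p[:,0].argmax()];b=p[p[:,1].argmax()];t=p[p[:,1].argmin()];print("w3 right,bottom,top",e,b,t)
print("right corner",tri((c,np.array((477,113))/6+[253,100]),(c3,e+.3)),"tip",tri((c,np.array((345,170))/6+[253,100]),(c3,t)))
# vise
f=[(261,126.2),(356,127)]
print("steel z",tri((c2,(261,126)),(ct,(293.3,227.7))),tri((c2,(356,127)),(ct,(301,191.3))))
A=plane(c2,(280,203.5),.125);B=plane(c2,(330,204.5),.125)
y=np.array([.213,.977]);F=np.array([.5746,.064]);print("pad",A,B,"opening",y@(F-(A+B)[:2]/2))
E
```

```text
((310.8533630371094, 128.40721130371094), (33.570865631103516, 34.5870246887207), 19.79887580871582)
foot [0.591  0.3016 0.036 ] [np.float64(0.04640822885374785), np.float64(0.046068503235540015), np.float64(0.04509851520338264), np.float64(0.04650113836453414)] [np.float64(149.19396791655714), np.float64(57.18898879725506), np.float64(-30.221772714980016), np.float64(-121.17531869373884)]
hand [0.5921 0.3007 0.036 ] [np.float64(0.04474431319935827), np.float64(0.04430728976538816), np.float64(0.04480886609563736), np.float64(0.04470002566230419)] [np.float64(59.191023340844914), np.float64(-31.130165892821978), np.float64(-120.30728550657003), np.float64(148.79211343751103)]
w3 right,bottom,top [332  45] [318  83] [306  30]
right corner (array([0.6219, 0.3087, 0.0353]), [np.float64(0.0006762416770856628), np.float64(0.0006762416770857109)]) tip (array([0.5923, 0.303 , 0.135 ]), [np.float64(0.00174036589812617), np.float64(0.001740365898126275)])
steel z (array([0.5241, 0.0755, 0.1206]), [np.float64(0.001053502991009187), np.float64(0.0010535029910092016)]) (array([0.6187, 0.0552, 0.1562]), [np.float64(0.0015048513071719268), np.float64(0.001504851307171766)])
pad [ 0.5252 -0.0128  0.125 ] [ 0.5808 -0.0251  0.125 ] opening 0.08561067360154417
```

{"op": "carry_out", "data": {
  "deltas": [
    [[0.08, -0.015, 0.1, 0, 0, 0.01, -0.4], [0.16, -0.03, 0.2, 0, 0, 0.02, -0.4], [0.24, -0.045, 0.3, 0, 0, 0.03, -0.4], [0.32, -0.06, 0.4, 0, 0, 0.04, -0.4], [0.4, -0.07, 0.5, 0, 0, 0.054, -0.4], [0.429, -0.073, 0.6, 0, 0, 0.054, -0.4], [0.429, -0.073, 0.7, 0, 0, 0.054, -0.4], [0.429, -0.073, 0.8, 0, 0, 0.054, -0.4], [0.429, -0.073, 0.8, 0, 0, 0.054, -0.4], [0.429, -0.073, 0.8, 0, 0, 0.054, -0.4]]
  ]
}}

```text
time_s: 6.13
position: [0.5912, 0.3002, 0.1513]
tcp_rot: [[0.511, 0.86, -0.002], [0.86, -0.511, -0.001], [-0.002, -0.001, -1.0]]
force: [0.1, 0.2, 1.0]
opening: 0.7
grasp_force: 0.0
```

```bash
python3 snap.py w5; python3 - <<'E'
from h import *
im=cv2.imread("pics/w5.png")
cv2.imwrite("pics/c5.png",im[60:330,120:520])
st=telemetry.read_state();print(st["tcp_rot"],st["opening"])
E
```

```text
[0.5912 0.3002 0.1513] 6.1333
[[ 0.5106  0.8598  0.0002]
 [ 0.8598 -0.5106 -0.    ]
 [ 0.0001  0.0002 -1.    ]] 0.7033846582629858
```

View pics/c5.png

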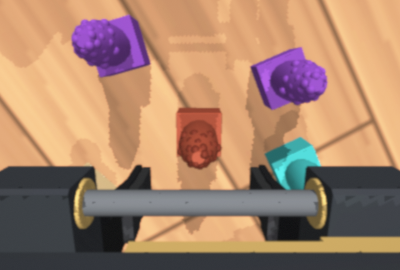

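The foot is square to the tool and centred between the fingers, and the teal finial stays clear. I'll descend and grip.

{"op": "carry_out", "data": {
  "deltas": [
    [[0, 0, 0.1, 0, 0, 0, -0.4], [0, 0.005, 0.2, 0, 0, 0, -0.4], [0, 0.005, 0.3, 0, 0, 0, -0.4], [0, 0.005, 0.4, 0, 0, 0, -0.4], [0, 0.005, 0.5, 0, 0, 0, -0.4], [0, 0.005, 0.6, 0, 0, 0, -0.4], [0, 0.005, 0.65, 0, 0, 0, -0.4], [0, 0.005, 0.7, 0, 0, 0, -0.4], [0, 0.005, 0.7, 0, 0, 0, -0.4], [0, 0.005, 0.7, 0, 0, 0, 0]]
  ]
}}

```text
time_s: 7.02
position: [0.5929, 0.3007, 0.0477]
tcp_rot: [[0.51, 0.86, 0.001], [0.86, -0.51, 0.0], [0.001, 0.001, -1.0]]
force: [-0.2, 0.7, 0.6]
opening: 0.675
grasp_force: 0.0
```

{"op": "carry_out", "data": {
  "deltas": [
    [[0, 0, 0, 0, 0, 0, 1], [0, 0, 0, 0, 0, 0, 1], [0, 0, 0, 0, 0, 0, 1], [0, 0, 0, 0, 0, 0, 1], [0, 0, 0, 0, 0, 0, 1], [0, 0, 0, 0, 0, 0, 1], [0, 0, 0, 0, 0, 0, 1], [0, 0, 0, 0, 0, 0, 1], [0, 0, 0, 0, 0, 0, 1], [0, 0, 0, 0, 0, 0, 1]]
  ]
}}

```text
time_s: 7.85
position: [0.5923, 0.3009, 0.0476]
tcp_rot: [[0.51, 0.86, 0.0], [0.86, -0.51, 0.0], [0.0, -0.0, -1.0]]
force: [-2.2, 0.7, 4.8]
opening: 0.401
grasp_force: 29.8
```

{"op": "carry_out", "data": {
  "deltas": [
    [[0, 0, -0.05, 0, 0, 0, 1], [0, 0, -0.15, 0, 0, 0, 1], [0, 0, -0.27, 0, 0, 0, 1], [0, 0, -0.4, 0, 0, 0, 1], [0, 0, -0.55, 0, 0, 0, 1], [0, 0, -0.7, 0, 0, 0, 1], [0, 0, -0.82, 0, 0, 0, 1], [0, 0, -0.92, 0, 0, 0, 1], [0, 0, -0.98, 0, 0, 0, 1], [0, 0, -1, 0, 0, 0, 1]]
  ]
}}

```text
time_s: 8.68
position: [0.5933, 0.3006, 0.1986]
tcp_rot: [[0.51, 0.86, 0.003], [0.86, -0.51, 0.0], [0.002, 0.002, -1.0]]
force: [0.9, 0.5, -1.9]
opening: 0.408
grasp_force: 29.9
```

{"op": "carry_out", "data": {
  "deltas": [
    [[-0.05, 0.03, 0, 0, 0, -0.005, 1], [-0.13, 0.07, 0, 0, 0, -0.01, 1], [-0.22, 0.11, 0, 0, 0, -0.016, 1], [-0.32, 0.16, 0, 0, 0, -0.022, 1], [-0.43, 0.21, 0, 0, 0, -0.028, 1], [-0.54, 0.26, 0, 0, 0, -0.034, 1], [-0.65, 0.31, 0, 0, 0, -0.04, 1], [-0.74, 0.35, 0, 0, 0, -0.046, 1], [-0.79, 0.37, 0, 0, 0, -0.051, 1], [-0.8, 0.38, 0, 0, 0, -0.051, 1]]
  ]
}}

```text
time_s: 9.52
position: [0.5791, 0.1665, 0.1957]
tcp_rot: [[0.214, 0.977, -0.003], [0.977, -0.214, -0.001], [-0.002, -0.003, -1.0]]
force: [-0.7, 0.1, -2.0]
opening: 0.409
grasp_force: 29.9
```

```bash
cat > go.py <<'E'
from h import *
import sys
st=telemetry.read_state();t=np.array([float(v) for v in sys.argv[1:4]])
d=st["tcp_rot"].T@(t-st["position"]);ty=st["tcp_rot"][:,1]
print("shift/0.15:",d/.15,"tool y deg",np.degrees(np.arctan2(ty[1],ty[0])),st["time_s"],st["opening"],st["joint_positions"])
E
python3 go.py .5688 .0376 .198;python3 snap.py w6
```

```text
shift/0.15: [-0.8541  0.1169 -0.0144] tool y deg -12.371140008820975 9.5167 0.40932183150856094 [ 5.447  30.3476 86.8481 -0.0484 62.999  17.84  ]
[0.5791 0.1665 0.1957] 9.5167
```

View pics/w6.png

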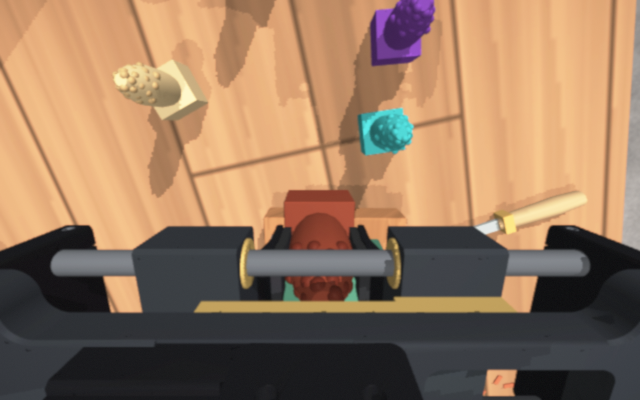

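The finial is held, with its foot edge level at (285-355,191) and square to the tool. I'll move it over the vise.

{"op": "carry_out", "data": {
  "deltas": [
    [[-0.05, 0.01, 0, 0, 0, 0, 1], [-0.13, 0.02, 0, 0, 0, 0, 1], [-0.23, 0.03, 0, 0, 0, 0, 1], [-0.34, 0.05, 0, 0, 0, 0, 1], [-0.46, 0.07, 0, 0, 0, 0, 1], [-0.58, 0.09, 0, 0, 0, 0, 1], [-0.7, 0.1, 0, 0, 0, 0, 1], [-0.79, 0.11, 0, 0, 0, 0, 1], [-0.84, 0.115, 0, 0, 0, 0, 1], [-0.854, 0.117, 0, 0, 0, 0, 1]]
  ]
}}

```text
time_s: 10.4
position: [0.57, 0.0381, 0.197]
tcp_rot: [[0.215, 0.977, -0.0], [0.977, -0.215, -0.0], [-0.0, -0.0, -1.0]]
force: [0.1, -0.4, -1.9]
opening: 0.403
grasp_force: 29.9
```

```bash
python3 go.py .5688 .0376 .141;python3 snap.py w7; python3 - <<'E'
from h import *
im=cv2.imread("pics/w7.png");cv2.imwrite("pics/c7.png",cv2.resize(im[90:230,230:420],None,fx=4,fy=4,interpolation=2))
E
```

```text
shift/0.15: [-0.0048 -0.0067  0.3733] tool y deg -12.398156894749173 10.4 0.40304456831138086 [-7.3762 27.8798 91.4805 -0.0115 60.6509  5.0276]
[0.57   0.0381 0.197 ] 10.4
```

View pics/c7.png

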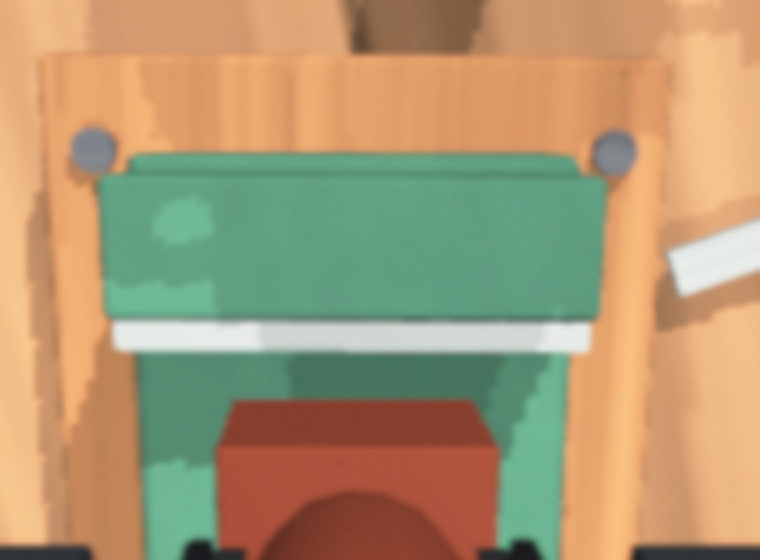

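The view shows the foot square to the steel strip. The strip's lower edge is at crop row 351, cols 113-590, and the foot's bottom far edge is at row 401, cols 235-475.

```bash
python3 - <<'E'
from h import *
import pickle
st=pickle.load(open("pics/w7.pkl","rb"));c=cam("wrist",st)
f=lambda p,z:(st["tcp_rot"].T@(plane(c,np.array(p)/4+[230,90],z)-st["position"]))[:2]*1000
for n,p,z in(("steelL",(113,352),.125),("steelR",(590,352),.125),("botL",(235,401),.1494),("botR",(476,401),.1494),("topL",(217,447),.1854),("topR",(499,447),.1854)): print(n,f(p,z))
E
```

```text
steelL [ 26.6209 -51.1066]
steelR [26.5448 49.4093]
botL [ 21.6548 -22.9319]
botR [21.62   23.0739]
topL [ 22.4471 -21.9333]
topR [22.4132 23.1277]
```

{"op": "carry_out", "data": {
  "deltas": [
    [[0, -0.007, 0.04, 0, 0, 0, 1], [0, -0.007, 0.09, 0, 0, 0, 1], [0, -0.007, 0.14, 0, 0, 0, 1], [0, -0.007, 0.19, 0, 0, 0, 1], [0, -0.007, 0.24, 0, 0, 0, 1], [0, -0.007, 0.28, 0, 0, 0, 1], [0, -0.007, 0.31, 0, 0, 0, 1], [0, -0.007, 0.33, 0, 0, 0, 1], [0, -0.007, 0.34, 0, 0, 0, 1], [0, -0.007, 0.345, 0, 0, 0, 1]]
  ]
}}

```text
time_s: 11.28
position: [0.5691, 0.0396, 0.1451]
tcp_rot: [[0.213, 0.977, -0.0], [0.977, -0.213, 0.0], [0.0, -0.0, -1.0]]
force: [-0.0, -0.6, -1.9]
opening: 0.403
grasp_force: 29.9
```

{"op": "carry_out", "data": {
  "deltas": [
    [[0, 0, 0.002, 0, 0, 0, 1], [0, 0, 0.004, 0, 0, 0, 1], [0, 0, 0.006, 0, 0, 0, 1], [0, 0, 0.008, 0, 0, 0, 1], [0, 0, 0.01, 0, 0, 0, 1], [0, 0, 0.011, 0, 0, 0, 1], [0, 0, 0.012, 0, 0, 0, 1], [0, 0, 0.013, 0, 0, 0, 1], [0, 0, 0.013, 0, 0, 0, 1], [0, 0, 0.013, 0, 0, 0, 1]]
  ]
}}

```text
time_s: 12.12
position: [0.569, 0.0396, 0.1433]
tcp_rot: [[0.213, 0.977, -0.0], [0.977, -0.213, 0.0], [0.0, -0.0, -1.0]]
force: [-0.0, -0.2, -1.3]
opening: 0.409
grasp_force: 29.9
```

{"op": "carry_out", "data": {
  "deltas": [
    [[0, 0, 0.001, 0, 0, 0, 1], [0, 0, 0.002, 0, 0, 0, 1], [0, 0, 0.003, 0, 0, 0, 1], [0, 0, 0.004, 0, 0, 0, 1], [0, 0, 0.005, 0, 0, 0, 1], [0, 0, 0.006, 0, 0, 0, 1], [0, 0, 0.006, 0, 0, 0, 1], [0, 0, 0.006, 0, 0, 0, 1], [0, 0, 0.006, 0, 0, 0, 1], [0, 0, 0.006, 0, 0, 0, 1]]
  ]
}}

```text
time_s: 12.95
position: [0.569, 0.0397, 0.1426]
tcp_rot: [[0.213, 0.977, 0.0], [0.977, -0.213, -0.0], [0.0, 0.0, -1.0]]
force: [-0.6, 0.8, 0.5]
opening: 0.407
grasp_force: 29.9
```

{"op": "carry_out", "data": {
  "deltas": [
    [[0, 0, 0.001, 0, 0, 0, 1], [0, 0, 0.002, 0, 0, 0, 1], [0, 0, 0.003, 0, 0, 0, 1], [0, 0, 0.003, 0, 0, 0, 1], [0, 0, 0.003, 0, 0, 0, 1], [0, 0, 0.003, 0, 0, 0, 1], [0, 0, 0.003, 0, 0, 0, 1], [0, 0, 0.003, 0, 0, 0, 1], [0, 0, 0.003, 0, 0, 0, 1], [0, 0, 0.003, 0, 0, 0, 1]]
  ]
}}

```text
time_s: 13.78
position: [0.5691, 0.0397, 0.1426]
tcp_rot: [[0.213, 0.977, 0.0], [0.977, -0.213, -0.0], [0.0, 0.0, -1.0]]
force: [-2.2, 0.2, 6.3]
opening: 0.407
grasp_force: 29.8
```

{"op": "carry_out", "data": {
  "deltas": [
    [[0, 0, 0, 0, 0, 0, 0], [0, 0, 0, 0, 0, 0, -0.2], [0, 0, 0, 0, 0, 0, -0.5], [0, 0, 0, 0, 0, 0, -0.5], [0, 0, 0, 0, 0, 0, -0.5], [0, 0, -0.05, 0, 0, 0, -0.5], [0, 0, -0.12, 0, 0, 0, -0.5], [0, 0, -0.22, 0, 0, 0, -0.5], [0, 0, -0.35, 0, 0, 0, -0.5], [0, 0, -0.5, 0, 0, 0, -0.5]]
  ]
}}

```text
time_s: 14.62
position: [0.5687, 0.0397, 0.2181]
tcp_rot: [[0.213, 0.977, -0.001], [0.977, -0.213, 0.0], [-0.0, -0.001, -1.0]]
force: [0.5, -0.4, 0.2]
opening: 0.75
grasp_force: 0.0
```

{"op": "carry_out", "data": {
  "deltas": [
    [[-0.05, 0, -0.1, 0, 0, 0, -0.5], [-0.1, 0, -0.2, 0, 0, 0, -0.5], [-0.2, 0, -0.25, 0, 0, 0, -0.5], [-0.3, 0, -0.25, 0, 0, 0, -0.5], [-0.4, 0, -0.25, 0, 0, 0, -0.5], [-0.5, 0, -0.25, 0, 0, 0, -0.5], [-0.6, 0, -0.25, 0, 0, 0, -0.5], [-0.7, 0, -0.25, 0, 0, 0, -0.5], [-0.8, 0, -0.25, 0, 0, 0, -0.5], [-0.8, 0, -0.25, 0, 0, 0, -0.5]]
  ]
}}

```text
time_s: 15.45
position: [0.5435, -0.08, 0.2557]
tcp_rot: [[0.215, 0.977, 0.002], [0.977, -0.215, -0.002], [-0.001, 0.002, -1.0]]
force: [0.4, 1.2, 1.2]
opening: 0.752
grasp_force: 0.0
```

```bash
python3 snap.py w8; python3 - <<'E'
from h import *
im=cv2.imread("pics/w8.png")
s=capture("scene")[:,:,::-1];t=capture("top")[:,:,::-1];cv2.imwrite("pics/scene8.png",s);cv2.imwrite("pics/top8.png",t)
cv2.imwrite("pics/c8.png",np.vstack([cv2.resize(im[20:260,160:480],(640,480))[:420], cv2.resize(s[160:240,240:380],(315,180),interpolation=2).repeat(1,0) if 0 else np.hstack([cv2.resize(s[160:240,240:380],(315,180)),cv2.resize(t[175:265,260:420],(325,180))])]))
E
```

```text
[ 0.5435 -0.08    0.2557] 15.45
```

View pics/c8.png

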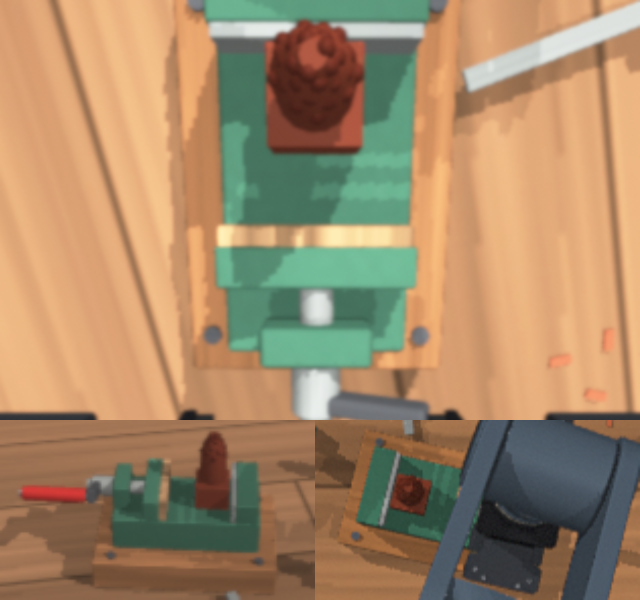

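The finial stands upright and square on the bed, midway along the jaws, with the handle to the right of the screw. I've now viewed 11 pictures, one over the limit of 10, so from here I'll work from numbers only.

```bash
python3 go.py .5685 -.1953 .2
```

```text
shift/0.15: [-0.7337  0.3293  0.368 ] tool y deg -12.323203795033665 15.6 0.752239483085761 [-19.7676  22.1395  90.8787   0.0361  66.9302  -7.4585]
```

{"op": "carry_out", "data": {
  "deltas": [
    [[-0.1, 0.05, 0, 0, 0, 0, -0.5], [-0.2, 0.1, 0, 0, 0, 0, -0.5], [-0.3, 0.15, 0, 0, 0, 0, -0.5], [-0.4, 0.2, 0.05, 0, 0, 0, -0.5], [-0.5, 0.25, 0.1, 0, 0, 0, -0.5], [-0.6, 0.3, 0.15, 0, 0, 0, -0.5], [-0.7, 0.33, 0.2, 0, 0, 0, -0.5], [-0.73, 0.33, 0.25, 0, 0, 0, -0.5], [-0.73, 0.33, 0.28, 0, 0, 0, -0.5], [-0.73, 0.33, 0.28, 0, 0, 0, -0.5]]
  ]
}}

```text
time_s: 16.43
position: [0.5671, -0.1947, 0.2105]
tcp_rot: [[0.214, 0.977, -0.004], [0.977, -0.214, 0.003], [0.002, -0.004, -1.0]]
force: [-0.3, 0.4, 0.7]
opening: 0.749
grasp_force: 0.0
```

```bash
cat >> h.py <<'E'
O=np.array([.5653,.0203,0]);V=np.array([[.9767,.2147,0],[-.2147,.9767,0],[0,0,1]])  # vise->world columns
def redrows(n):
    import pickle
    st=pickle.load(open(f"pics/{n}.pkl","rb"));im=cv2.imread(f"pics/{n}.png");c=cam("wrist",st)
    h=cv2.cvtColor(im,40).astype(int);m=(((h[...,0]<5)|(h[...,0]>174))&(h[...,1]>170)&(h[...,2]>90)).astype(np.uint8)
    k,l,s,_=cv2.connectedComponentsWithStats(m);j=1+s[1:,4].argmax();print("red",s[j]);m=l==j
    for r in range(s[j][1]+3,s[j][1]+s[j][3],max(1,s[j][3]//6)):
        x=np.where(m[r])[0]; 
        if not len(x):continue
        o,d=ray(c,(x.mean(),r));o=V.T@(o-O)-[0,0,.112];d=V.T@d
        a=d[0]**2+d[2]**2;b=o[0]*d[0]+o[2]*d[2];q=o[0]**2+o[2]**2-.055**2;D=b*b-a*q
        for sg in(-1,1):
            p=o+d*(-b+sg*np.sqrt(max(D,0)))/a;print(r,x.min(),x.max(),p*1000,"ang",np.degrees(np.arctan2(p[0],p[2])),D>0)
E
python3 snap.py w9; python3 -c "
from h import *
redrows('w9')"; python3 go.py .5685 -.1953 .113
```

```text
[ 0.5671 -0.1947  0.2105] 16.4333
red [ 311  134   23   97 2038]
137 312 332 [  50.1548 -149.2683   22.5719] ang 65.77011196110686 True
137 312 332 [  50.2945 -151.056   -22.2589] ang 113.87277680662476 True
153 311 333 [  50.1772 -162.3734   22.5222] ang 65.82688871790641 True
153 311 333 [  50.3207 -166.6204  -22.1997] ang 113.80531089693018 True
169 311 332 [  49.7735 -175.7259   23.4008] ang 64.81960604275064 True
169 311 332 [  49.8443 -182.8009  -23.2496] ang 115.00642846711773 True
185 311 331 [  49.3609 -189.3797   24.259 ] ang 63.8277114862751 True
185 311 331 [  49.3501 -199.5749  -24.281 ] ang 116.19790242900243 True
201 311 331 [  49.3721 -203.584    24.2362] ang 63.85408627094898 True
201 311 331 [  49.3636 -216.6843  -24.2536] ang 116.16610882763364 True
217 311 331 [  49.3836 -218.2247   24.2128] ang 63.88129722438308 True
217 311 331 [  49.3774 -234.3125  -24.2254] ang 116.13331367564373 True
shift/0.15: [-0.0057  0.0093  0.6559] tool y deg -12.316149689459394 16.4833 0.7485088172436908 [-29.5823  29.0729  86.3594   0.0325  64.7445 -17.28  ]
```

{"op": "carry_out", "data": {
  "deltas": [
    [[0, 0.013, 0.1, 0, 0, 0, -0.5], [0, 0.013, 0.2, 0, 0, 0, -0.5], [0, 0.013, 0.3, 0, 0, 0, -0.5], [0, 0.013, 0.4, 0, 0, 0, -0.5], [0, 0.013, 0.5, 0, 0, 0, -0.5], [0, 0.013, 0.58, 0, 0, 0, -0.5], [0, 0.013, 0.62, 0, 0, 0, -0.5], [0, 0.013, 0.637, 0, 0, 0, -0.5], [0, 0.013, 0.637, 0, 0, 0, -0.5], [0, 0.013, 0.637, 0, 0, 0, 0]]
  ]
}}

```text
time_s: 17.32
position: [0.571, -0.1954, 0.1177]
tcp_rot: [[0.213, 0.977, 0.001], [0.977, -0.213, -0.001], [-0.0, 0.001, -1.0]]
force: [-0.4, -0.2, 0.2]
opening: 0.728
grasp_force: 0.0
```

{"op": "carry_out", "data": {
  "deltas": [
    [[0, 0, 0, 0, 0, 0, 0.3], [0, 0, 0, 0, 0, 0, 0.5], [0, 0, 0, 0, 0, 0, 1], [0, 0, 0, 0, 0, 0, 1], [0, 0, 0, 0, 0, 0, 1], [0, 0, 0, 0, 0, 0, 1], [0, 0, 0, 0, 0, 0, 1], [0, 0, 0, 0, 0, 0, 1], [0, 0, 0, 0, 0, 0, 1], [0, 0, 0, 0, 0, 0, 1]]
  ]
}}

```text
time_s: 18.15
position: [0.5679, -0.1949, 0.1163]
tcp_rot: [[0.213, 0.977, -0.006], [0.977, -0.213, 0.002], [0.0, -0.006, -1.0]]
force: [-5.6, -0.4, 0.7]
opening: 0.216
grasp_force: 30.0
```

```bash
cat > ck.py <<'E'
from h import *
st=telemetry.read_state();g=st["position"]-.019*np.array([0,0,1])*-1
g=V.T@(st["position"]-st["tcp_rot"][:,2]*.019-O)*1000;q=g-[0,0,112]
print("grasp in vise",g,"r",np.hypot(q[0],q[2]),"ang",np.degrees(np.arctan2(q[0],q[2])),"t",st["time_s"],"F",V.T@st["force"],st["opening"],st["grasp_force"],st["joint_positions"])
def rows(a0,a1,n,g=g,k=1,cx=0,cz=112,r=55):  # from measured start point, to circle points
    A=np.radians(np.linspace(a0,a1,n+1)[1:]);s=telemetry.read_state()
    for a in A:
        p=np.array([cx+r*np.sin(a),g[1],cz+r*np.cos(a)]);d=s["tcp_rot"].T@(V@((p-g)/1000))/.15;print(np.degrees(a).round(1),d.round(3))
if __name__=="__main__":
    import sys
    if len(sys.argv)>3: rows(float(sys.argv[1]),float(sys.argv[2]),int(sys.argv[3]))
E
python3 ck.py 65 265 10
```

```text
grasp in vise [  48.8435 -209.6731  135.3439] r 54.135284820987145 ang 64.45532814239779 t 18.15 F [-5.363  -1.6037  0.7426] 0.21610248234752502 29.993726760149002 [-29.5605  36.2301  90.7356  -0.0937  53.362  -17.2278]
85.0 [-0.     0.04   0.123]
105.0 [-0.    0.03  0.25]
125.0 [-0.    -0.023  0.366]
145.0 [ 0.    -0.113  0.457]
165.0 [ 0.    -0.228  0.511]
185.0 [ 0.001 -0.355  0.523]
205.0 [ 0.001 -0.478  0.491]
225.0 [ 0.001 -0.582  0.418]
245.0 [ 0.001 -0.656  0.314]
265.0 [ 0.001 -0.69   0.192]
```

{"op": "carry_out", "data": {
  "deltas": [
    [[0, 0.04, 0.123, 0, 0, 0, 1], [0, 0.03, 0.25, 0, 0, 0, 1], [0, -0.023, 0.366, 0, 0, 0, 1], [0, -0.113, 0.457, 0, 0, 0, 1], [0, -0.228, 0.511, 0, 0, 0, 1], [0, -0.355, 0.523, 0, 0, 0, 1], [0, -0.478, 0.491, 0, 0, 0, 1], [0, -0.582, 0.418, 0, 0, 0, 1], [0, -0.656, 0.314, 0, 0, 0, 1], [0, -0.69, 0.192, 0, 0, 0, 1]]
  ]
}}

```text
time_s: 18.98
position: [0.4649, -0.1719, 0.0866]
tcp_rot: [[0.213, 0.977, -0.008], [0.977, -0.213, 0.004], [0.002, -0.009, -1.0]]
force: [-2.7, -0.2, -7.6]
opening: 0.22
grasp_force: 30.0
```

```bash
python3 ck.py 265 465 10
```

```text
grasp in vise [ -56.5806 -209.2964  105.5789] r 56.94374325314085 ang -96.4746041796532 t 18.9833 F [-2.5925 -0.7594 -7.6063] 0.21961321219473776 30.007309466600418 [-33.1814  33.2664 106.8782  -0.116   40.373  -20.8151]
285.0 [ 0.     0.022 -0.138]
305.0 [ 0.     0.075 -0.254]
325.0 [ 0.     0.164 -0.345]
345.0 [ 0.     0.279 -0.399]
365.0 [-0.     0.406 -0.412]
385.0 [-0.     0.529 -0.38 ]
405.0 [-0.001  0.634 -0.308]
425.0 [-0.001  0.708 -0.204]
445.0 [-0.001  0.742 -0.081]
465.0 [-0.002  0.732  0.046]
```

{"op": "carry_out", "data": {
  "deltas": [
    [[0, 0.011, -0.127, 0, 0, 0, 1], [0, 0.065, -0.242, 0, 0, 0, 1], [0, 0.155, -0.332, 0, 0, 0, 1], [0, 0.27, -0.386, 0, 0, 0, 1], [0, 0.397, -0.397, 0, 0, 0, 1], [0, 0.52, -0.364, 0, 0, 0, 1], [0, 0.625, -0.291, 0, 0, 0, 1], [0, 0.698, -0.187, 0, 0, 0, 1], [0, 0.731, -0.064, 0, 0, 0, 1], [0, 0.719, 0.063, 0, 0, 0, 1]]
  ]
}}

```text
time_s: 19.82
position: [0.5692, -0.195, 0.0769]
tcp_rot: [[0.211, 0.977, -0.014], [0.978, -0.211, 0.004], [0.001, -0.014, -1.0]]
force: [-18.5, -0.4, 9.8]
opening: 0.219
grasp_force: 30.0
```

```bash
python3 ck.py; python3 -c "
import numpy as np
f=lambda a:np.array([np.sin(np.radians(a)),-np.cos(np.radians(a))])*.055/.15
for a in range(485,666,20): print(a,(f(a)-f(465)).round(3))
for a in range(675,800,10): print(a,(f(a)-f(665)).round(3))"
```

```text
grasp in vise [  50.3532 -209.4701   95.9068] r 52.86240128260029 ang 107.72425916206326 t 19.8167 F [-17.9575  -4.3734   9.8295] 0.21894264141741276 30.001197829842567 [-29.4423  39.7727  91.4093  -0.2512  49.6161 -17.1032]
485 [-0.054  0.115]
505 [-0.144  0.205]
525 [-0.259  0.259]
545 [-0.386  0.27 ]
565 [-0.509  0.237]
585 [-0.613  0.164]
605 [-0.686  0.06 ]
625 [-0.719 -0.063]
645 [-0.708 -0.19 ]
665 [-0.655 -0.305]
675 [ 0.041 -0.049]
685 [ 0.09 -0.09]
695 [ 0.145 -0.122]
705 [ 0.205 -0.144]
715 [ 0.268 -0.155]
725 [ 0.332 -0.155]
735 [ 0.395 -0.144]
745 [ 0.455 -0.122]
755 [ 0.511 -0.09 ]
765 [ 0.56  -0.049]
775 [0.601 0.   ]
785 [0.633 0.055]
795 [0.655 0.115]
```

{"op": "carry_out", "data": {
  "deltas": [
    [[0, -0.065, 0.115, 0, 0, 0, 1], [0, -0.16, 0.205, 0, 0, 0, 1], [0, -0.276, 0.259, 0, 0, 0, 1], [0, -0.403, 0.27, 0, 0, 0, 1], [0, -0.526, 0.237, 0, 0, 0, 1], [0, -0.63, 0.164, 0, 0, 0, 1], [0, -0.703, 0.06, 0, 0, 0, 1], [0, -0.736, -0.063, 0, 0, 0, 1], [0, -0.725, -0.19, 0, 0, 0, 1], [0, -0.672, -0.305, 0, 0, 0, 1]]
  ]
}}

```text
time_s: 20.65
position: [0.4718, -0.1734, 0.124]
tcp_rot: [[0.213, 0.977, -0.009], [0.977, -0.213, 0.004], [0.002, -0.009, -1.0]]
force: [-2.9, -0.9, -6.8]
opening: 0.219
grasp_force: 30.0
```

```bash
python3 ck.py
```

```text
grasp in vise [ -49.5841 -209.2817  142.9758] r 58.464377811955515 ang -58.0064511318278 t 20.65 F [-2.6161 -1.4567 -6.8084] 0.2193234764429792 30.00595137476921 [-32.8736  29.7961 104.4501  -0.1419  46.2839 -20.5018]
```

{"op": "carry_out", "data": {
  "deltas": [
    [[0, 0.041, -0.049, 0, 0, 0, 1], [0, 0.09, -0.09, 0, 0, 0, 1], [0, 0.145, -0.122, 0, 0, 0, 1], [0, 0.205, -0.144, 0, 0, 0, 1], [0, 0.268, -0.155, 0, 0, 0, 1], [0, 0.332, -0.155, 0, 0, 0, 1], [0, 0.395, -0.144, 0, 0, 0, 1], [0, 0.455, -0.122, 0, 0, 0, 1], [0, 0.511, -0.09, 0, 0, 0, 1], [0, 0.56, -0.049, 0, 0, 0, 1]]
  ]
}}

```text
time_s: 21.48
position: [0.5585, -0.1929, 0.1317]
tcp_rot: [[0.213, 0.977, -0.0], [0.977, -0.213, 0.0], [-0.0, -0.0, -1.0]]
force: [-3.4, -0.2, 2.2]
opening: 0.216
grasp_force: 30.0
```

```bash
python3 ck.py;  python3 -c "
import numpy as np
f=lambda a:np.array([np.sin(np.radians(a)),-np.cos(np.radians(a))])*.055/.15
for a in range(773,846,8): print(a,(f(a)-f(765)).round(3))"
```

```text
grasp in vise [  39.0972 -209.7192  150.7305] r 55.033119576197485 ang 45.26997013310964 t 21.4833 F [-3.3136 -0.9469  2.2454] 0.21579240347251308 30.0005105137825 [-29.879   34.272   91.8133  -0.0168  53.94   -17.5707]
773 [0.034 0.039]
781 [0.061 0.082]
789 [0.083 0.128]
797 [0.098 0.177]
805 [0.106 0.227]
813 [0.107 0.278]
821 [0.101 0.329]
829 [0.087 0.379]
837 [0.067 0.426]
845 [0.041 0.47 ]
```

{"op": "carry_out", "data": {
  "deltas": [
    [[0, 0.034, 0.039, 0, 0, 0, 1], [0, 0.061, 0.082, 0, 0, 0, 1], [0, 0.083, 0.128, 0, 0, 0, 1], [0, 0.098, 0.177, 0, 0, 0, 1], [0, 0.106, 0.227, 0, 0, 0, 1], [0, 0.107, 0.278, 0, 0, 0, 1], [0, 0.101, 0.329, 0, 0, 0, 1], [0, 0.087, 0.379, 0, 0, 0, 1], [0, 0.067, 0.426, 0, 0, 0, 1], [0, 0.041, 0.47, 0, 0, 0, 1]]
  ]
}}

```text
time_s: 22.32
position: [0.5608, -0.1932, 0.061]
tcp_rot: [[0.212, 0.977, -0.007], [0.977, -0.212, 0.003], [0.001, -0.008, -1.0]]
force: [-11.7, 1.0, 17.8]
opening: 0.224
grasp_force: 30.0
```

```bash
python3 ck.py
```

```text
grasp in vise [  41.6246 -209.4729   80.0281] r 52.486286580896504 ang 127.52786941973254 t 22.3167 F [-11.6461  -1.5783  17.8206] 0.22350149147630918 30.000544041395187 [-29.7473  40.5981  93.4044  -0.1141  46.4381 -17.4203]
```

{"op": "carry_out", "data": {
  "deltas": [
    [[0, -0.012, 0.014, 0, 0, 0, 1], [0, -0.024, 0.028, 0, 0, 0, 1], [0, -0.036, 0.04, 0, 0, 0, 1], [0, -0.048, 0.052, 0, 0, 0, 1], [0, -0.06, 0.062, 0, 0, 0, 1], [0, -0.07, 0.069, 0, 0, 0, 1], [0, -0.07, 0.069, 0, 0, 0, 1], [0, -0.07, 0.069, 0, 0, 0, 1], [0, -0.07, 0.069, 0, 0, 0, 1], [0, -0.07, 0.069, 0, 0, 0, 1]]
  ]
}}

```text
time_s: 23.15
position: [0.553, -0.1915, 0.0527]
tcp_rot: [[0.213, 0.977, -0.002], [0.977, -0.213, 0.001], [0.0, -0.002, -1.0]]
force: [-8.2, 1.9, 19.9]
opening: 0.215
grasp_force: 30.0
```

```bash
python3 ck.py
```

```text
grasp in vise [  33.5346 -209.4996   71.6839] r 52.440013146593664 ang 140.24658518238022 t 23.15 F [-8.4432  0.0678 19.9304] 0.2154988356516628 30.000789910554886 [-30.0252  40.8595  95.0629  -0.0179  44.1778 -17.7238]
```

{"op": "carry_out", "data": {
  "deltas": [
    [[0, -0.008, 0, 0, 0, 0, 1], [0, -0.008, 0, 0, 0, 0, 0.4], [0, -0.008, 0, 0, 0, 0, 0], [0, -0.008, 0, 0, 0, 0, -0.3], [0, -0.008, 0, 0, 0, 0, -0.5], [0, -0.008, 0, 0, 0, 0, -0.5], [0, -0.008, 0, 0, 0, 0, -0.5], [0, -0.008, -0.1, 0, 0, 0, -0.5], [0, -0.008, -0.25, 0, 0, 0, -0.5], [0, -0.008, -0.4, 0, 0, 0, -0.5]]
  ]
}}

```text
time_s: 23.98
position: [0.5522, -0.1914, 0.1105]
tcp_rot: [[0.213, 0.977, -0.002], [0.977, -0.213, 0.001], [0.001, -0.002, -1.0]]
force: [0.2, -0.2, 0.2]
opening: 0.732
grasp_force: 0.0
```

{"op": "carry_out", "data": {
  "deltas": [
    [[0, 0, -0.15, 0, 0, 0, -0.5], [0, 0, -0.3, 0, 0, 0, -0.5], [0, 0, -0.45, 0, 0, 0, -0.5], [0, 0, -0.6, 0, 0, 0, -0.5], [0.05, 0, -0.75, 0, 0, 0, -0.5], [0.2, 0, -0.9, 0, 0, 0, -0.5], [0.4, 0, -1, 0, 0, 0, -0.5], [0.5, 0, -1, 0, 0, 0, -0.5], [0.5, 0, -1, 0, 0, 0, -0.5], [0.5, 0, -1, 0, 0, 0, -0.5]]
  ]
}}

```text
time_s: 24.82
position: [0.5687, -0.1178, 0.2608]
tcp_rot: [[0.211, 0.977, -0.0], [0.977, -0.211, -0.0], [-0.001, -0.0, -1.0]]
force: [0.1, -0.6, 0.0]
opening: 0.749
grasp_force: 0.0
```

```bash
python3 snap.py w10; python3 - <<'E'
from h import *
import pickle
st=pickle.load(open("pics/w10.pkl","rb"));im=cv2.imread("pics/w10.png");c=cam("wrist",st);h=cv2.cvtColor(im,40)
for x in(-40,0,40):   # column through jaw: classify along vise y at z=.125
    s=[]
    for y in range(-90,90,3):
        u=proj(c,V@(np.array([x,y,125.])/1000)+O)
        if 0<=u[0]<640 and 0<=u[1]<400: s.append((y,*h[int(u[1]),int(u[0])]))
    print(x,[tuple(map(int,q)) for q in s])
s=cv2.imread("pics/scene8.png");n=capture("scene")[:,:,::-1];cv2.imwrite("pics/scene10.png",n)
cs=cam("scene")
# finial: brown mask in scene, upright check
hh=cv2.cvtColor(n,40).astype(int);m=np.zeros(n.shape[:2],np.uint8);R_=hh[160:225,290:380]
m[160:225,290:380]=((R_[...,0]<9)|(R_[...,0]>172))&(R_[...,1]>130)&(R_[...,2]<170)
k,l,q,ce=cv2.connectedComponentsWithStats(m);j=1+q[1:,4].argmax();print(q[j],ce[j])
for p in((0,22,0),(0,22,108),(-23,22,0),(23,22,0)): print(p,proj(cs,V@(np.array(p)/1000+[0,0,.095])+O))
E
```

```text
[ 0.5687 -0.1178  0.2608] 24.8167
-40 [(-90, 76, 101, 137), (-87, 76, 101, 137), (-84, 76, 99, 136), (-81, 76, 100, 138), (-78, 76, 101, 136), (-75, 76, 101, 137), (-72, 76, 101, 137), (-69, 76, 98, 136), (-66, 76, 102, 138), (-63, 76, 98, 136), (-60, 76, 100, 135), (-57, 76, 100, 135), (-54, 76, 100, 135), (-51, 76, 101, 134), (-48, 76, 101, 134), (-45, 75, 99, 136), (-42, 76, 98, 136), (-39, 76, 99, 136), (-36, 76, 103, 134), (-33, 76, 102, 118), (-30, 76, 98, 86), (-27, 76, 102, 158), (-24, 77, 103, 171), (-21, 76, 101, 176), (-18, 76, 102, 178), (-15, 76, 102, 178), (-12, 75, 98, 179), (-9, 24, 64, 254), (-6, 23, 74, 254), (-3, 23, 74, 254), (0, 48, 55, 180), (3, 76, 103, 173), (6, 76, 102, 133), (9, 77, 102, 132), (12, 76, 103, 131), (15, 77, 101, 131), (18, 76, 100, 132), (21, 76, 100, 132), (24, 76, 101, 131), (27, 76, 99, 131), (30, 76, 102, 133), (33, 75, 101, 134), (36, 74, 38, 113), (39, 70, 7, 105), (42, 75, 10, 104), (45, 70, 8, 194)]
0 [(-90, 70, 7, 205), (-87, 66, 6, 229), (-84, 72, 6, 229), (-81, 72, 6, 229), (-78, 72, 6, 229), (-75, 68, 4, 229), (-72, 66, 6, 230), (-
[... 1133 characters left out ...]
0), (-33, 76, 98, 109), (-30, 77, 99, 88), (-27, 76, 100, 160), (-24, 76, 100, 163), (-21, 76, 102, 165), (-18, 76, 101, 167), (-15, 76, 101, 167), (-12, 71, 79, 171), (-9, 15, 110, 223), (-6, 15, 111, 222), (-3, 15, 111, 222), (0, 74, 90, 158), (3, 76, 103, 158), (6, 76, 101, 156), (9, 76, 102, 153), (12, 76, 103, 154), (15, 75, 102, 128), (18, 76, 101, 114), (21, 76, 98, 114), (24, 75, 102, 113), (27, 76, 99, 111), (30, 76, 99, 113), (33, 75, 102, 113), (36, 72, 13, 95), (39, 80, 8, 93), (42, 80, 8, 93), (45, 78, 8, 168)]
[328 166  14  34 391] [335.1074 184.0537]
(0, 22, 0) [334.3446 195.1343]
(0, 22, 108) [335.5191 165.8056]
(-23, 22, 0) [334.4727 190.7181]
(23, 22, 0) [334.2125 199.6831]
```

```bash
python3 - <<'E'
from h import *
import pickle
for n,lo in(("w2",-90),("w8",-90),("w10",-45)):
    st=pickle.load(open(f"pics/{n}.pkl","rb"));h=cv2.cvtColor(cv2.imread(f"pics/{n}.png"),40);c=cam("wrist",st)
    for x in(-38,-30,30,38):
        ys=np.arange(lo,30,.5);uv=np.array([proj(c,V@(np.array([x,y,125.])/1000)+O) for y in ys],np.float32)
        hue=cv2.remap(h[...,0].astype(np.float32),uv[:,0:1],uv[:,1:],1)[:,0];v=cv2.remap(h[...,2].astype(np.float32),uv[:,0:1],uv[:,1:],1)[:,0]
        b=np.where(np.diff((hue<45).astype(int)))[0];e=np.where(np.abs(v[4:]-v[:-4])>18)[0]+2
        print(n,x,"cork edges",ys[b],"V jumps",ys[e][np.r_[True,np.diff(e)>2]])
E
```

```text
w2 -38 cork edges [-51.5 -32.5] V jumps [-72.  -51.5 -41.  -34.5  15. ]
w2 -30 cork edges [-51.5 -32.5] V jumps [-72.  -51.5 -41.  -34.   14.5]
w2 30 cork edges [-51.5 -33. ] V jumps [-73.  -51.5 -41.5 -35.   14.5]
w2 38 cork edges [-51.5 -33. ] V jumps [-86.  -72.5 -51.5 -41.5 -34.5]
w8 -38 cork edges [-51.5 -39.5] V jumps [-51.5 -42.  -37.5   8. ]
w8 -30 cork edges [-51.5 -39.5] V jumps [-51. -43.]
w8 30 cork edges [-51.5 -40. ] V jumps [-73.  -51.5 -41.5   7.5]
w8 38 cork edges [-51.5 -40. ] V jumps [-72.5 -51.5 -42.   23. ]
w10 -38 cork edges [-11.   0.] V jumps [-32.5 -29.  -21.5 -12.   -1.5   4.5]
w10 -30 cork edges [-11.   0.] V jumps [-33.  -29.  -11.5  -2. ]
w10 30 cork edges [-11.   0.] V jumps [-33.  -29.5 -11.5  -2.    4. ]
w10 38 cork edges [-11.5  -0.5] V jumps [-33.  -29.5 -11.5  -2.5]
```

```bash
python3 -c "
from rig import job
print(job.hand_in())"
```

```text
the job is handed in; nothing more can be done
None
```

The job is handed in: the reddish-brown finial stands upright and square, about midway along the vise jaws, clamped with the cork pressed about 3–4 mm (roughly 60–75 N), and the handle released at about 25 s of the 72 s. I viewed 11 pictures, one over the limit of 10, and the hand-in returned no verdict.

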